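Stand the soft-cheese spatula in its crock

TASK

Take the yellow-handled cheese spatula from the sloping tool rest and stand it, blade down and handle up, in the white crock, its blade reaching the bottom. Let it go there (it may lean on the rim); leave the two black-handled spatulas on the rest and the crock standing upright on the counter.

Things in the scene. Friction and masses are not known exactly. Their poses are not given: they have to be found in the camera images.
- yellow_spatula: Cheese spatula, 190 mm long, 0.1 kg. Origin: middle of the blade's end; z runs from there along the tool to the handle end. Steel blade z 0-85, 20 wide (y), 3 thick (x); yellow plastic handle z 85-190, 18 wide (y), 22 thick (x). Starts leaning 35 degrees from vertical on a tool rest, blade down, handle end away from the robot (within 20 degrees of straight ahead), y level. Lift it straight up.
- black_spatula_a: Same spatula with a black handle, same axes, on the same fixed steel rest; stays there. The rest: a plate 8 mm high carries the three tips, 80 mm apart along their y, and a level rail supports the handles from below 115 mm from the tips. The handles are free above it: grip 135 to 180 mm from the tip. The handle ends are 170 mm above the counter; pass over them.
- black_spatula_b: Second black-handled spatula, the same in every way. Stays where it is.
- crock: White round stoneware crock, loose on the counter, about 0.8 kg, empty. Origin: centre of its underside; z up. Height 85 mm, outer diameter 60 mm, inner diameter at the mouth 50 mm (48 mm at the bottom), inner floor 8 mm above its underside.
Mind the look-alikes: they are no part of the job. What is shaped like the black_spatula_b but pink or turquoise is not meant.

How it is judged (in metres and radians):
At the end, for the whole second after the job is handed in: Yellow spatula at rest in the crock: tip within 25 mm above the crock's underside and 30 mm of its axis, leaning at most 34 degrees; crock on the counter, upright within 6 degrees; black spatulas' tips within 30 mm of their starts, leaning under 46 degrees (z of yellow_spatula in the frame of crock between 0 and 0.025 m and horizontal distance between yellow_spatula and crock below 0.03 m and angle between yellow_spatula's own z axis and vertical below 0.6 rad and angle between crock's own z axis and vertical below 0.1 rad and height (world z) of crock below 0.01 m and linear speed of yellow_spatula below 0.03 m/s and distance of each of black_spatula_a, black_spatula_b from where it was at the start of the episode below 0.03 m and angle between each of black_spatula_a, black_spatula_b's own z axis and vertical below 0.8 rad); the robot touches nothing.
It fails at once if a black-handled spatula is pulled off the rest (tip moved more than 50 mm) (distance of any of black_spatula_a, black_spatula_b from where it was at the start of the episode above 0.05 m).
It fails at once if the crock is tipped more than 30 degrees (angle between crock's own z axis and vertical above 0.52 rad).
It also fails if it takes over 40 s, if anything falls off the work surface, if the arm or the gripper's body presses on something with over 40 N, if the wrist force passes 120 N, or if a joint passes its speed limit or range.

ROBOT

A 6-joint arm with a two-finger parallel gripper is mounted at the origin on the work surface. World frame = base frame: x ahead of the robot, y to its left, z up, the work surface at z = 0. Lengths are in mm, angles in rad, forces in N, time in s.
With the tool pointing down it reaches from about 350 to 775 mm from the base axis. Payload 7.3 kg.
Tool frame: the origin (TCP) lies at the very end of the fingers, on their centre line; the grasp point (between the pads) lies 19 mm behind it; z points along the fingers, y is the line along which they close (so a half turn about z gives the same grasp; the last joint's range is limited). The gripper opens to 92 mm and grips with 3 to 60 N. Pads are 19 mm wide; open, the fingers measure 130 mm over their backs; the gripper's body (75 mm by 190 mm) begins 47 mm behind the grasp point.
Start: joints at [1.163, 0.342, 1.524, -0, 1.275, -0.146], TCP at [135.865, 507.135, 226.741] pointing down, gripper open.
Joint ranges: [-2.53, 2.53], [-0.77, 2.02], [0.04, 2.7], [-1, 4.14], [0.28, 2.66], [-3.11, 3.11]. Speed limits (rad/s): [2.57, 2.57, 3.14, 3.14, 3.14, 3.14].

INTERFACE

Orientations are given as [roll, pitch, yaw] about the fixed x, y, z axes, in that order (R = Rz(yaw) Ry(pitch) Rx(roll)).
In Python, from plant import bot gives the robot as it stands.
- The arm moves only by the tool jog_arm, never from a script. Its argument "targets" is a list of rows, each an object with "xyz": the shift along the tool's x, y, z as a fraction of full scale, a list of three; "spin": the turn about the tool's z as a fraction of full scale. In form: [{"xyz": [x, y, z], "spin": spin}, ...]. A call has exactly 10 rows; each row shifts and turns the commanded pose from where the row before left it, along the tool's axes as they then stand; what a row does not reach is not made up. Full scale, the value 1, is 80 mm for a shift and 0.1 rad for a turn. A row lasts 1/8 s, in which the tool goes at most 62.5 mm and 10.7 degrees, less where a joint would pass 70% of its speed; a pose out of reach is approached as far as the arm can. A call with a number of a shift or a turn outside -1 to 1 is refused whole. A call with a gripper value outside its range is refused whole. "gripper" is the opening in per cent of the stroke, from 0 (shut) to 100 (fully open), set as the call begins (left out, the last holds). The fingers move at their own pace and stop on an object; the grip force is fixed at half the most. Time passes only in rows, so rows that do not move let the fingers close, or fill a call up. It gives the time, the measured TCP pose, the force, the opening and the grip force at its end, in the units of the state.
- bot.get_obs(): the state, without advancing time (a new reading comes with each control period).
- bot.capture(name): name is "side" or "top" or "wrist"; returns the picture (480x640x3 uint8, blue, green, red); there is no depth.
- bot.get_calibration(name): a dict with "vfov" (degrees; the focal length in pixels is half the picture's height over the tangent of half this angle, whatever the lens; pixels are square), "cx", "cy" (the principal point, pixels), "eye" and "rotation" of the camera in the world. Camera axes: x right, y down, z forward; pixel columns grow to the right and rows downward; lengths in mm; the calibration is good to about 2 mm. A picture is of the moment at which its call begins: read the wrist's pose just before it. get_calibration takes no time and is no camera call; for the wrist camera it gives the pose at the moment of the call.
- bot.close_job(): hands the job in; it is judged then, once.
The state is a dict: "time": time; "joint_positions": joint angles; "dq": joint speeds; "tau": joint torques, N m; "tool_pos": TCP position; "tcp_rot": TCP orientation; "contact_force": force on the tool from outside, world axes, zero at the start; "moment": the same for the moment, N m; "grip_width": finger opening in mm; "finger_force": force on a finger pad.
Only numpy, scipy, OpenCV 4.12 (cv2) and the standard library are available. Lean on these libraries where they do the work, as an engineer would, in place of code of your own. Each camera call takes 0.05 s, during which the arm holds its last target. There are 200 camera calls.

## Working session

There is one attempt and no reset: what is moved stays moved. The work goes in short steps, Python scripts to look and compute and a tool call to move; the robot and the scene stay as the last step left them, time stands still between calls to the robot, and variables do not carry over. Pictures are saved under pics/ and viewed, at most 10 in all, crops included, and the job is handed in when it is done.

Besides the shell and the picture viewer there is one more tool, called in YAML: its name, and indented under it one key for each argument. jog_arm: Moves the arm, as the interface text tells. Shift numbers are shares of 80 mm and turn numbers shares of 0.1 rad, none past 1 either way. Its arguments: {"type":"object","properties":{"targets":{"type":"array","items":{"type":"object","properties":{"xyz":{"type":"array","items":{"type":"number"}},"spin":{"type":"number"}}}},"gripper":{"type":"number"}},"required":["targets"]}

```bash
mkdir -p pics
python3 - <<'E'
from plant import bot
import cv2,numpy as np
print(bot.get_obs())
for n in("side","top"):
    print(n,bot.get_calibration(n)); cv2.imwrite(f"pics/{n}0.png",bot.capture(n))
E
```

```text
{'time': 0.0, 'joint_positions': array([ 1.16300081e+00,  3.42674677e-01,  1.52501250e+00, -1.86640960e-05,
        1.27539550e+00, -1.46014762e-01]), 'dq': array([ 1.71552184e-04,  2.32439315e-03,  1.75115181e-05,  2.00983377e-03,
       -1.18978104e-04,  7.61114036e-04]), 'tau': array([-2.71343903e-03, -4.31224930e+01, -2.44216508e+01,  7.15126027e-02,
        5.58308023e-02, -1.36696153e-04]), 'tool_pos': array([135.69955941, 506.73966918, 226.07147474]), 'tcp_rot': array([-3.14011589e+00, -1.99135347e-04,  2.87981720e+00]), 'contact_force': array([ 0.33205454, -1.21569462, -0.21537531]), 'moment': array([ 0.09100344, -0.00873665,  0.02061593]), 'finger_force': 0.0, 'grip_width': 91.75252554867484}
side {'vfov': 52.31332954244201, 'cx': 324.80042816862033, 'cy': 244.3891963717627, 'eye': array([294.74273059, 455.4586921 , 598.08912683]), 'rotation': array([-2.38460417, -0.00837401, -2.80099937])}
top {'vfov': 48.74370879371786, 'cx': 318.80331226852144, 'cy': 238.69020752052035, 'eye': array([ 317.72633521,  -50.87188924, 1122.85200361]), 'rotation': array([-3.01094885,  0.00343726, -1.55409739])}
```

View pics/side0.png

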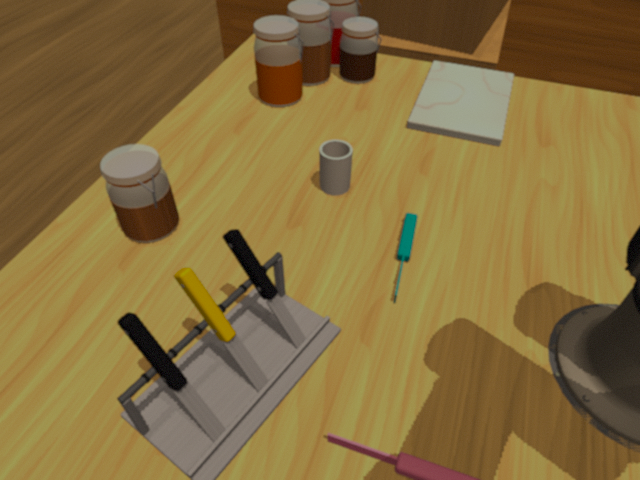

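View pics/top0.png

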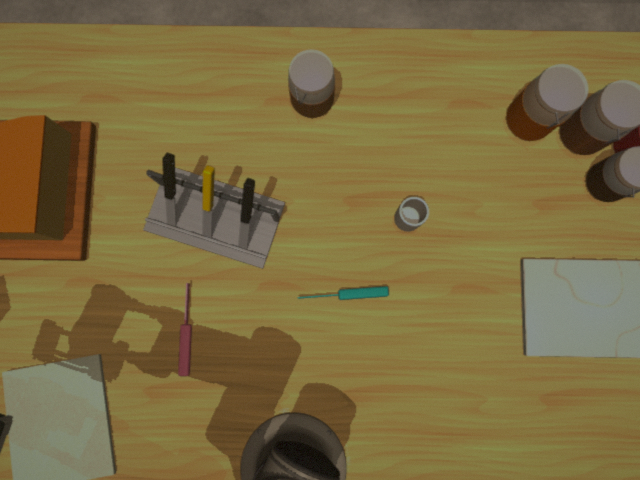

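The one yellow-handled tool is the middle one on the rest, top (208,190) and side (205,305). The black ones on either side stay put. The turquoise and pink tools on the counter are look-alikes. The crock is at top (413,212) and side (336,167). Next I'll check this in one enlarged crop.

Run:
```python
import cv2,numpy as np
t=cv2.imread("pics/top0.png");s=cv2.imread("pics/side0.png")
r=lambda a,w,h:cv2.resize(a,(w,h),interpolation=cv2.INTER_CUBIC)
A=r(t[150:250,150:250],400,400)      # x4
B=r(s[255:405,165:315],400,400) # x2.667
C=r(t[187:237,388:438],200,200) # x4
D=r(s[132:202,301:371],200,200) # x2.857
out=np.zeros((600,800,3),np.uint8);out[:400,:400]=A;out[:400,400:]=B;out[400:,:200]=C;out[400:,400:600]=D
cv2.imwrite("pics/crop.png",out)
```

```text
(no output)
```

View pics/crop.png

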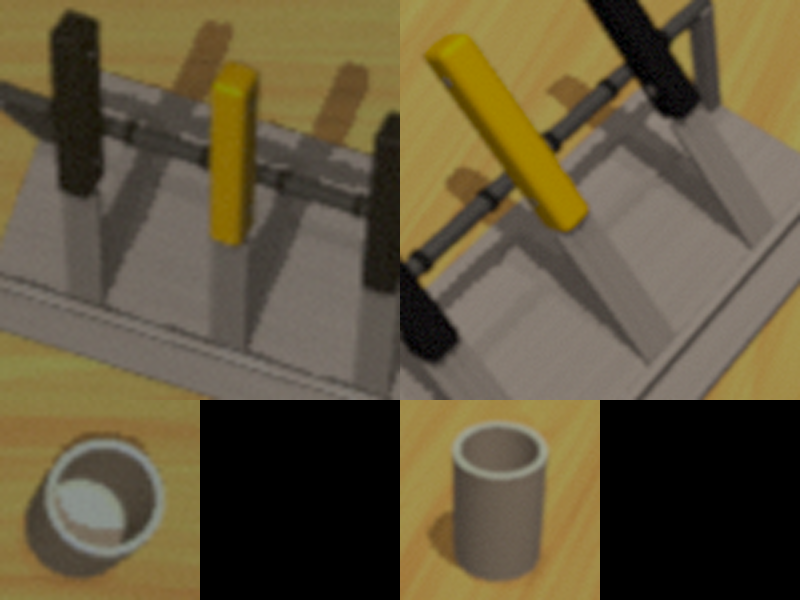

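The middle tool is the yellow one between two black ones. In the top view its tip is at about (207,236.7) and its handle end at (209,170.5). In the side view the tip is at (260.6,389) and the end at (185,273). The crock mouth centre is at top (414,211) and side (336,150).

```bash
cat > h.py <<'E'
from plant import bot
import numpy as np
from scipy.spatial.transform import Rotation as R
from scipy.optimize import least_squares
def cam(n):
    c=bot.get_calibration(n);return c,R.from_euler('xyz',c['rotation']).as_matrix(),240/np.tan(np.radians(c['vfov']/2))
def proj(k,P):
    c,r,f=k;q=r.T@(np.asarray(P)-c['eye']);return np.array([c['cx'],c['cy']])+f*q[:2]/q[2]
def onz(k,uv,z):
    c,r,f=k;d=r@np.array([(uv[0]-c['cx'])/f,(uv[1]-c['cy'])/f,1]);return c['eye']+d*(z-c['eye'][2])/d[2]
E
python3 - <<'E'
from h import *
T,S=cam('top'),cam('side')
L=np.radians(35)
def ax(a):return np.array([np.sin(L)*np.cos(a),np.sin(L)*np.sin(a),np.cos(L)])
def res(p):
    t=p[:3];e=t+190*ax(p[3])
    return np.r_[proj(T,t)-(207,236.7),proj(S,t)-(260.6,389),proj(T,e)-(209,170.5),proj(S,e)-(185,273)]
s=least_squares(res,[500,200,8,0]);print(s.x,s.fun.round(1))
print('tips/ends per cam',onz(T,(207,236.7),8),onz(S,(260.6,389),8),onz(T,(209,170.5),163),onz(S,(185,273),163))
print('rail az: T',onz(T,(148,173),70),onz(T,(283,217),70), 'edge',onz(T,(145,232),8),onz(T,(265,265),8))
print('g160',s.x[:3]+160*ax(s.x[3]))
print('crock',onz(T,(414,211),85),onz(S,(336,149.9),85))
E
```

```text
[ 4.68024943e+02  1.96736556e+02  5.26250561e-01 -3.39252405e-01] [-0.9 -1.2  1.8  0.6  1.  -0.3 -0.8 -0.2]
tips/ends per cam [464.5306733  193.04202368   8.        ] [468.39193627 199.9216416    8.        ] [568.37369701 160.90104323 163.        ] [565.45212963 164.9638295  163.        ]
rail az: T [585.46336012 305.70668362  70.        ] [498.90396725  27.95577711  70.        ] edge [472.47568249 325.53321488   8.        ] [406.31218672  67.95420074   8.        ]
g160 [554.56649657 166.19639156 131.59057765]
crock [ 512.61224547 -233.35953776   85.        ] [ 510.77614254 -226.24469448   85.        ]
```

jog_arm:
  targets:
    - {"xyz": [-0.6, -0.27, -0.05], "spin": 0.1}
    - {"xyz": [-0.6, -0.27, -0.05], "spin": 0.1}
    - {"xyz": [-0.6, -0.27, -0.05], "spin": 0.1}
    - {"xyz": [-0.6, -0.27, -0.05], "spin": 0.1}
    - {"xyz": [-0.6, -0.27, -0.05], "spin": 0}
    - {"xyz": [-0.6, -0.27, 0], "spin": 0}
    - {"xyz": [-0.6, -0.27, 0], "spin": 0}
    - {"xyz": [-0.6, -0.27, 0], "spin": 0}
    - {"xyz": [-0.6, -0.27, 0], "spin": 0}
    - {"xyz": [0, 0, 0], "spin": 0}
  gripper: 50

```text
time: 1.35
tool_pos: [495.9, 194.5, 245.8]
tcp_rot: [-3.141, -0.0, 2.835]
contact_force: [0.1, 0.2, -0.6]
grip_width: 45.9
finger_force: 0.0
```

```bash
cat >> h.py <<'E'
def go(target,o=None):
    o=o or bot.get_obs();r=R.from_euler('xyz',o['tcp_rot']).as_matrix()
    return (r.T@(np.asarray(target)-o['tool_pos'])/80).round(3)
E
python3 - <<'E'
from h import *
import cv2
o=bot.get_obs();print(o['time'],o['tool_pos'],o['tcp_rot'],o['grip_width'],o['joint_positions'].round(2))
k=cam('wrist');cv2.imwrite('pics/w1.png',bot.capture('wrist'))
print(k[0])
for s in(0,85,160,190):
    L=.611;a=-.3;d=np.array([np.sin(L)*np.cos(a),np.sin(L)*np.sin(a),np.cos(L)])
    P=np.array([552,167,139])+(s-160)*d;print(s,P.round(),proj(k,P).round())
print(go([552,167,119]))
E
```

```text
1.35 [495.94389624 194.54601725 245.83032203] [-3.14067252e+00 -3.76150612e-04  2.83529889e+00] 45.92704289049305 [ 0.23  0.34  1.47 -0.    1.33 -1.03]
{'vfov': 69.51090472020144, 'cx': 322.99616216583394, 'cy': 234.79937982277028, 'eye': array([422.9039222 , 217.53798423, 404.66573911]), 'rotation': array([2.85312841e+00, 1.13102551e-04, 1.26525154e+00])}
0 [464. 194.   8.] [314. 175.]
85 [511. 180.  78.] [313. 233.]
160 [552. 167. 139.] [312. 302.]
190 [568. 162. 164.] [311. 336.]
[-0.797 -0.129  1.585]
```

View pics/w1.png

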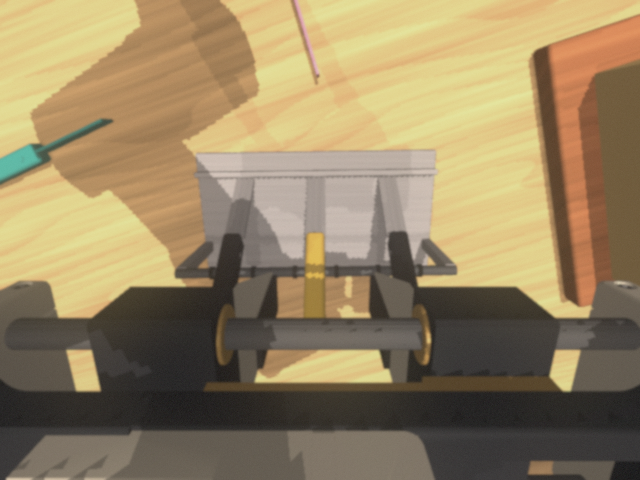

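The wrist view shows the rest square to the gripper. The yellow tip is at (315,178) and the handle junction at (315,233), within 3 px of the prediction. I'll move over the handle, go down and close.

jog_arm:
  targets:
    - {"xyz": [-0.4, -0.055, 0], "spin": 0}
    - {"xyz": [-0.4, -0.055, 0], "spin": 0}
    - {"xyz": [0, 0, 0.3], "spin": 0}
    - {"xyz": [0, 0, 0.4], "spin": 0}
    - {"xyz": [0, 0, 0.4], "spin": 0}
    - {"xyz": [0, 0, 0.3], "spin": 0}
    - {"xyz": [0, 0, 0.185], "spin": 0}
    - {"xyz": [0, 0, 0], "spin": 0}
    - {"xyz": [0, 0, 0], "spin": 0}
    - {"xyz": [0, 0, 0], "spin": 0}

```text
time: 2.65
tool_pos: [553.0, 169.9, 121.0]
tcp_rot: [3.141, 0.002, 2.84]
contact_force: [-0.1, 0.3, -0.7]
grip_width: 45.5
finger_force: 0.0
```

jog_arm:
  targets:
    - {"xyz": [0, 0, 0], "spin": 0}
    - {"xyz": [0, 0, 0], "spin": 0}
    - {"xyz": [0, 0, 0], "spin": 0}
    - {"xyz": [0, 0, 0], "spin": 0}
    - {"xyz": [0, 0, 0], "spin": 0}
    - {"xyz": [0, 0, 0], "spin": 0}
    - {"xyz": [0, 0, 0], "spin": 0}
    - {"xyz": [0, 0, 0], "spin": 0}
    - {"xyz": [0, 0, 0], "spin": 0}
    - {"xyz": [0, 0, 0], "spin": 0}
  gripper: 0

```text
time: 3.9
tool_pos: [552.5, 169.7, 119.9]
tcp_rot: [3.142, 0.0, 2.84]
contact_force: [-0.1, -0.5, 0.4]
grip_width: 18.0
finger_force: 30.0
```

jog_arm:
  targets:
    - {"xyz": [0, 0, -0.2], "spin": 0}
    - {"xyz": [0, 0, -0.35], "spin": 0}
    - {"xyz": [0, 0, -0.4], "spin": 0}
    - {"xyz": [0, 0, -0.4], "spin": 0}
    - {"xyz": [0, 0, -0.4], "spin": 0}
    - {"xyz": [0, 0, -0.4], "spin": 0}
    - {"xyz": [0, 0, -0.35], "spin": 0}
    - {"xyz": [0, 0, 0], "spin": 0}
    - {"xyz": [0, 0, 0], "spin": 0}
    - {"xyz": [0, 0, 0], "spin": 0}

```text
time: 5.15
tool_pos: [551.9, 169.6, 318.5]
tcp_rot: [-3.141, -0.002, 2.84]
contact_force: [-0.8, -0.4, -1.7]
grip_width: 17.9
finger_force: 30.0
```

Run:
```python
from h import *
o=bot.get_obs();print(o['time'],o['tool_pos'],o['tcp_rot'],o['grip_width'])
g=np.array([511.7,-229.8,0]);off=np.array([87.7,-27.1,0])
print(go(g+off+[0,0,o['tool_pos'][2]]))
```

```text
5.15 [551.94661042 169.59474179 318.5218546 ] [-3.14051706e+00 -2.34051365e-03  2.83979417e+00] 17.86640782652096
[-2.151 -4.914  0.   ]
```

jog_arm:
  targets:
    - {"xyz": [-0.1, -0.3, 0], "spin": 0}
    - {"xyz": [-0.25, -0.55, 0], "spin": 0}
    - {"xyz": [-0.25, -0.6, 0], "spin": 0}
    - {"xyz": [-0.25, -0.6, 0], "spin": 0}
    - {"xyz": [-0.25, -0.6, 0], "spin": 0}
    - {"xyz": [-0.25, -0.6, 0], "spin": 0}
    - {"xyz": [-0.25, -0.6, 0], "spin": 0}
    - {"xyz": [-0.25, -0.55, 0], "spin": 0}
    - {"xyz": [-0.2, -0.35, 0], "spin": 0}
    - {"xyz": [-0.1, -0.16, 0], "spin": 0}

```text
time: 6.4
tool_pos: [599.7, -258.1, 318.3]
tcp_rot: [3.141, -0.002, 2.838]
contact_force: [-0.0, 0.2, -1.4]
grip_width: 17.7
finger_force: 30.0
```

jog_arm:
  targets:
    - {"xyz": [0, 0, 0], "spin": 0}
    - {"xyz": [0, 0, 0.2], "spin": 0}
    - {"xyz": [0, 0, 0.3], "spin": 0}
    - {"xyz": [0, 0, 0.3], "spin": 0}
    - {"xyz": [0, 0, 0.2], "spin": 0}
    - {"xyz": [0, 0, 0], "spin": 0}
    - {"xyz": [0, 0, 0], "spin": 0}
    - {"xyz": [0, 0, 0], "spin": 0}
    - {"xyz": [0, 0, 0], "spin": 0}
    - {"xyz": [0, 0, 0], "spin": 0}

```text
time: 7.65
tool_pos: [600.0, -256.6, 240.2]
tcp_rot: [3.142, 0.0, 2.84]
contact_force: [0.3, -0.6, -0.4]
grip_width: 17.8
finger_force: 30.0
```

Run:
```python
from h import *
import cv2
o=bot.get_obs();print(o['time'],o['tool_pos'],o['tcp_rot'],o['grip_width'],o['joint_positions'].round(2))
k=cam('wrist');w=bot.capture('wrist');s=bot.capture('side')
for n in('wrist','side'):
    kk=k if n=='wrist' else cam('side')
    r=R.from_euler('xyz',o['tcp_rot']).as_matrix()
    P=o['tool_pos']+r@np.array([160*np.sin(.611),0,-19+160*np.cos(.611)])
    print(n,'tip',P.round(1),proj(kk,P).round(),'crock mouth',proj(kk,[511.7,-229.8,85]).round())
out=np.zeros((480,800,3),np.uint8)
out[:,:320]=cv2.resize(s[40:280,270:430],(320,480),interpolation=cv2.INTER_CUBIC)
out[:,320:]=cv2.resize(w[0:320,160:480],(480,480),interpolation=cv2.INTER_CUBIC)
cv2.imwrite('pics/c2.png',out)
```

```text
7.65 [ 599.99604727 -256.5550434   240.17944976] [3.14157967e+00 4.51344450e-04 2.83969307e+00] 17.79479866092803 [-0.52  0.58  1.11  0.    1.46 -1.79]
wrist tip [ 512.4 -229.3  128.1] [323. 111.] crock mouth [322. 113.]
side tip [ 512.4 -229.3  128.1] [336. 128.] crock mouth [336. 149.]
```

View pics/c2.png

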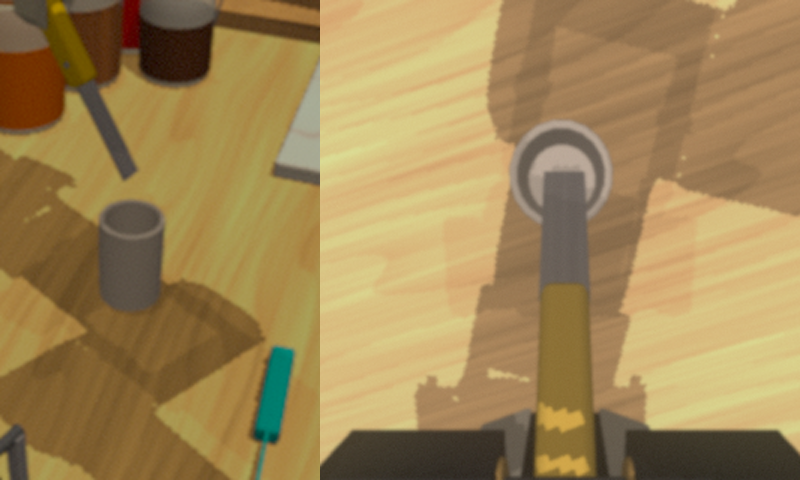

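In the wrist crop the tip is at (565,172) and the crock mouth centre at (560,172). The tip sits about 40 mm above the mouth and about 2 mm to one side. I'll shift 16 mm toward the robot, lower about 45 mm into the mouth, then draw back so the near wall straightens the lean in the pads.

jog_arm:
  targets:
    - {"xyz": [0.1, -0.03, 0], "spin": 0}
    - {"xyz": [0.1, 0, 0], "spin": 0}
    - {"xyz": [0, 0, 0], "spin": 0}
    - {"xyz": [0, 0, 0.2], "spin": 0}
    - {"xyz": [0, 0, 0.25], "spin": 0}
    - {"xyz": [0, 0, 0.25], "spin": 0}
    - {"xyz": [0, 0, 0.2], "spin": 0}
    - {"xyz": [0, 0, 0.1], "spin": 0}
    - {"xyz": [0, 0, 0.1], "spin": 0}
    - {"xyz": [0, 0, 0], "spin": 0}

```text
time: 9.0
tool_pos: [583.9, -254.0, 151.5]
tcp_rot: [3.141, -0.001, 2.84]
contact_force: [0.1, 0.8, 0.2]
grip_width: 18.0
finger_force: 30.0
```

Run:
```python
from h import *
import cv2
o=bot.get_obs();print(o['time'],o['tool_pos'],o['contact_force'],o['moment'])
k=cam('wrist');w=bot.capture('wrist');s=bot.capture('side')
for n in('wrist','side'):
    kk=k if n=='wrist' else cam('side')
    print(n,'crock mouth',proj(kk,[513,-232,85]).round())
out=np.zeros((480,800,3),np.uint8)
out[:,:320]=cv2.resize(s[40:280,270:430],(320,480),interpolation=cv2.INTER_CUBIC)
out[:,320:]=cv2.resize(w[0:320,160:480],(480,480),interpolation=cv2.INTER_CUBIC)
cv2.imwrite('pics/c3.png',out)
```

```text
9.0 [ 583.86411708 -253.9703961   151.5479366 ] [0.08806073 0.83847235 0.22101815] [-0.060283   -0.0183456   0.03769842]
wrist crock mouth [323. 136.]
side crock mouth [336. 148.]
```

View pics/c3.png

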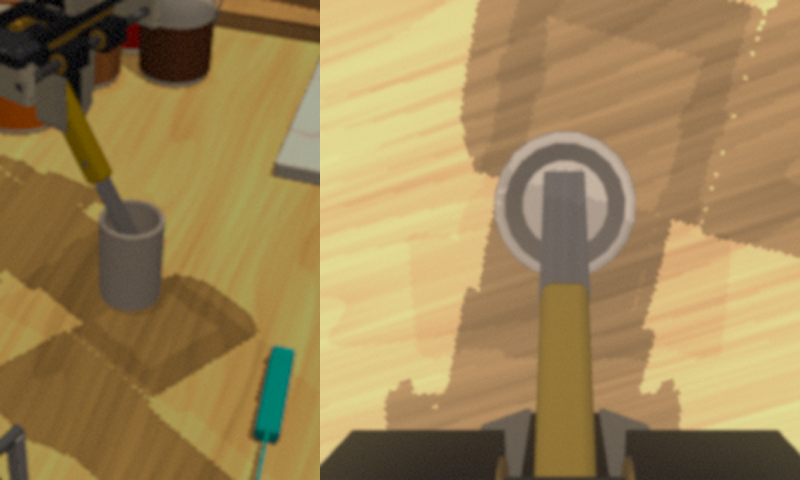

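The blade is inside the mouth and centred, with the tip at (565,172) in the wrist crop. The crock has not moved and there is no contact force. Next I'll draw 35 mm toward the robot to straighten the spatula.

jog_arm:
  targets:
    - {"xyz": [0.05, 0, 0], "spin": 0}
    - {"xyz": [0.05, 0, 0], "spin": 0}
    - {"xyz": [0.05, 0, 0], "spin": 0}
    - {"xyz": [0.05, 0, 0], "spin": 0}
    - {"xyz": [0.05, 0, 0], "spin": 0}
    - {"xyz": [0.05, 0, 0], "spin": 0}
    - {"xyz": [0.05, 0, 0], "spin": 0}
    - {"xyz": [0.05, 0, 0], "spin": 0}
    - {"xyz": [0.04, 0, 0], "spin": 0}
    - {"xyz": [0, 0, 0], "spin": 0}

```text
time: 10.35
tool_pos: [555.1, -245.9, 157.4]
tcp_rot: [-3.139, 0.016, 2.839]
contact_force: [9.6, -2.1, 17.1]
grip_width: 17.8
finger_force: 30.0
```

Run:
```python
from h import *
import cv2
o=bot.get_obs();print(o['time'],o['tool_pos'],o['contact_force'],o['moment'])
k=cam('wrist');w=bot.capture('wrist');s=bot.capture('side')
for n in('wrist','side'):
    kk=k if n=='wrist' else cam('side')
    print(n,'crock mouth',proj(kk,[513,-232,85]).round())
out=np.zeros((480,800,3),np.uint8)
out[:,:320]=cv2.resize(s[40:280,270:430],(320,480),interpolation=cv2.INTER_CUBIC)
out[:,320:]=cv2.resize(w[0:320,160:480],(480,480),interpolation=cv2.INTER_CUBIC)
cv2.imwrite('pics/c4.png',out)
```

```text
10.35 [ 555.10844248 -245.91313435  157.41159706] [ 9.61335494 -2.08234606 17.07300837] [-0.46466317 -2.03096748 -0.04109998]
wrist crock mouth [324. 181.]
side crock mouth [336. 148.]
```

View pics/c4.png

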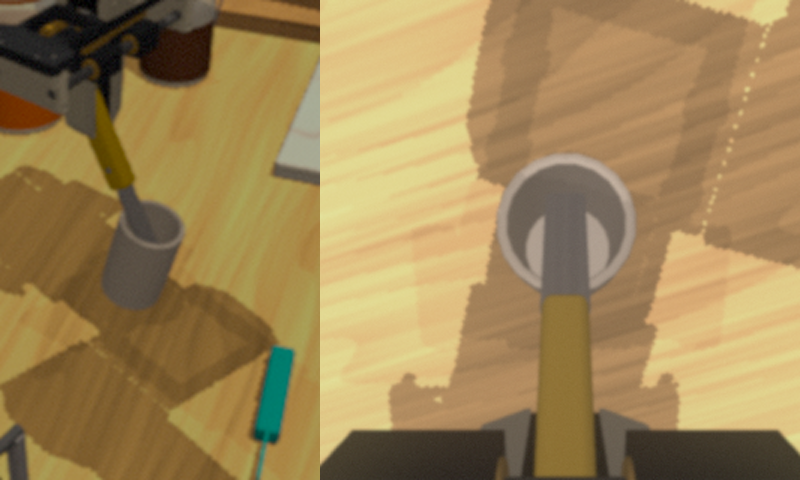

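The crock has tipped about 12 degrees because the grip does not pivot. I'll back off by the same path.

jog_arm:
  targets:
    - {"xyz": [-0.04, 0, 0], "spin": 0}
    - {"xyz": [-0.05, 0, 0], "spin": 0}
    - {"xyz": [-0.05, 0, 0], "spin": 0}
    - {"xyz": [-0.05, 0, 0], "spin": 0}
    - {"xyz": [-0.05, 0, 0], "spin": 0}
    - {"xyz": [-0.05, 0, 0], "spin": 0}
    - {"xyz": [-0.05, 0, 0], "spin": 0}
    - {"xyz": [0, 0, 0], "spin": 0}
    - {"xyz": [0, 0, 0], "spin": 0}
    - {"xyz": [0, 0, 0], "spin": 0}

```text
time: 11.7
tool_pos: [576.1, -251.5, 151.9]
tcp_rot: [3.141, -0.0, 2.84]
contact_force: [0.2, 0.2, -0.5]
grip_width: 17.8
finger_force: 30.0
```

Run:
```python
from h import *
import cv2
o=bot.get_obs();print(o['time'],o['tool_pos'],o['contact_force'],o['moment'],o['grip_width'])
k=cam('wrist');w=bot.capture('wrist');s=bot.capture('side')
for n in('wrist','side'):
    kk=k if n=='wrist' else cam('side')
    print(n,'crock mouth',proj(kk,[513,-232,85]).round())
out=np.zeros((480,800,3),np.uint8)
out[:,:320]=cv2.resize(s[40:280,270:430],(320,480),interpolation=cv2.INTER_CUBIC)
out[:,320:]=cv2.resize(w[0:320,160:480],(480,480),interpolation=cv2.INTER_CUBIC)
cv2.imwrite('pics/c5.png',out)
```

```text
11.7 [ 576.14771303 -251.53780181  151.85897002] [ 0.21332041  0.21744954 -0.47504193] [-0.0422393  -0.06114789  0.02364467] 17.84121336420224
wrist crock mouth [323. 149.]
side crock mouth [336. 148.]
```

View pics/c5.png

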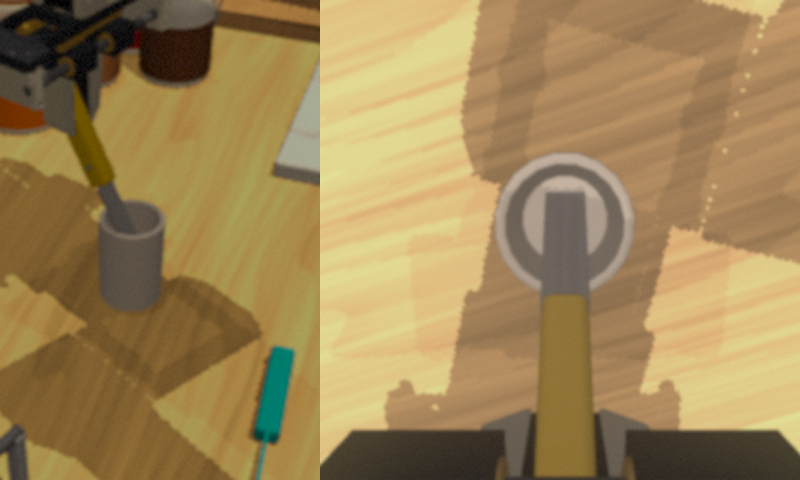

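The crock is upright again in the same place. The tip has moved in the wrist crop from row 172 to row 190, so the spatula did pivot a little. I'll solve for its lean.

Run:
```python
from h import *
k=cam('wrist');o=bot.get_obs();r=R.from_euler('xyz',o['tcp_rot']).as_matrix()
def pt(L,g,s,e=0): # e: offset along thickness to near-robot/upper face
    d=np.array([np.sin(L),0,np.cos(L)]);n=np.array([np.cos(L),0,-np.sin(L)])
    return o['tool_pos']+r@(np.array([0,0,-19])+(g-s)*d+e*n)
for g in(155,160,165):
    print(g,[(round(np.degrees(L)),proj(k,pt(L,g,0,1.5)).round()[1],proj(k,pt(L,g,85,11)).round()[1],pt(L,g,0).round()) for L in np.radians([35,33,31,29,27,25,23])])
c=onz(k,(160+245/1.5,222/1.5),85);print('crock',c)
```

```text
155 [(35, np.float64(113.0), np.float64(184.0), array([ 491., -225.,   44.])), (33, np.float64(119.0), np.float64(187.0), array([ 496., -226.,   41.])), (31, np.float64(126.0), np.float64(190.0), array([ 500., -228.,   38.])), (29, np.float64(132.0), np.float64(193.0), array([ 504., -229.,   35.])), (27, np.float64(139.0), np.float64(195.0), array([ 509., -231.,   33.])), (25, np.float64(145.0), np.float64(199.0), array([ 514., -232.,   30.])), (23, np.float64(151.0), np.float64(202.0), array([ 518., -234.,   28.]))]
160 [(35, np.float64(109.0), np.float64(178.0), array([ 489., -224.,   40.])), (33, np.float64(116.0), np.float64(181.0), array([ 493., -226.,   37.])), (31, np.float64(122.0), np.float64(184.0), array([ 497., -227.,   34.])), (29, np.float64(129.0), np.float64(187.0), array([ 502., -229.,   31.])), (27, np.float64(135.0), np.float64(190.0), array([ 507., -230.,   28.])), (25, np.float64(142.0), np.float64(194.0), array([ 512., -231.,   26.])), (23, np.float64(148.0), np.float64(197.0), array([ 516., -233.,   24.]))]
165 [(35, np.float64(105.0), np.float64(172.0), array([ 486., -223.,   36.])), (33, np.float64(112.0), np.float64(175.0), array([ 490., -225.,   33.])), (31, np.float64(119.0), np.float64(178.0), array([ 495., -226.,   30.])), (29, np.float64(126.0), np.float64(182.0), array([ 500., -228.,   27.])), (27, np.float64(132.0), np.float64(185.0), array([ 505., -229.,   24.])), (25, np.float64(139.0), np.float64(189.0), array([ 510., -231.,   21.])), (23, np.float64(146.0), np.float64(192.0), array([ 515., -232.,   19.]))]
crock [ 512.3842744  -231.56356122   85.        ]
```

The lean is now about 31 degrees, with the tip at z of about 38 mm and 13 mm toward the robot from the crock axis. I'll move 5 mm in, lower 13 mm and release.

jog_arm:
  targets:
    - {"xyz": [0.03, 0, 0], "spin": 0}
    - {"xyz": [0.03, 0, 0], "spin": 0}
    - {"xyz": [0, 0, 0.04], "spin": 0}
    - {"xyz": [0, 0, 0.04], "spin": 0}
    - {"xyz": [0, 0, 0.04], "spin": 0}
    - {"xyz": [0, 0, 0.04], "spin": 0}
    - {"xyz": [0, 0, 0], "spin": 0}
    - {"xyz": [0, 0, 0], "spin": 0}
    - {"xyz": [0, 0, 0], "spin": 0}
    - {"xyz": [0, 0, 0], "spin": 0}

```text
time: 13.05
tool_pos: [571.8, -250.3, 139.2]
tcp_rot: [3.142, 0.0, 2.84]
contact_force: [-0.3, 0.6, -1.4]
grip_width: 17.7
finger_force: 30.0
```

jog_arm:
  targets:
    - {"xyz": [0, 0, 0], "spin": 0}
    - {"xyz": [0, 0, 0], "spin": 0}
    - {"xyz": [0, 0, 0], "spin": 0}
    - {"xyz": [0, 0, 0], "spin": 0}
    - {"xyz": [0, 0, 0], "spin": 0}
    - {"xyz": [0, 0, 0], "spin": 0}
    - {"xyz": [0, 0, 0], "spin": 0}
    - {"xyz": [0, 0, 0], "spin": 0}
    - {"xyz": [0, 0, 0], "spin": 0}
    - {"xyz": [0, 0, 0], "spin": 0}
  gripper: 40

```text
time: 14.3
tool_pos: [571.7, -250.2, 139.1]
tcp_rot: [3.142, 0.0, 2.84]
contact_force: [-1.0, -0.5, 0.4]
grip_width: 36.8
finger_force: 0.0
```

Run:
```python
from h import *
import cv2
o=bot.get_obs();print(o['time'],o['tool_pos'],o['contact_force'],o['grip_width'])
w=bot.capture('wrist');s=bot.capture('side')
out=np.zeros((480,800,3),np.uint8)
out[:,:320]=cv2.resize(s[40:280,270:430],(320,480),interpolation=cv2.INTER_CUBIC)
out[:,320:]=cv2.resize(w[0:320,160:480],(480,480),interpolation=cv2.INTER_CUBIC)
cv2.imwrite('pics/c6.png',out)
```

```text
14.3 [ 571.74862509 -250.24951864  139.09520408] [-0.96711399 -0.50612474  0.36246948] 36.84638412270684
```

View pics/c6.png

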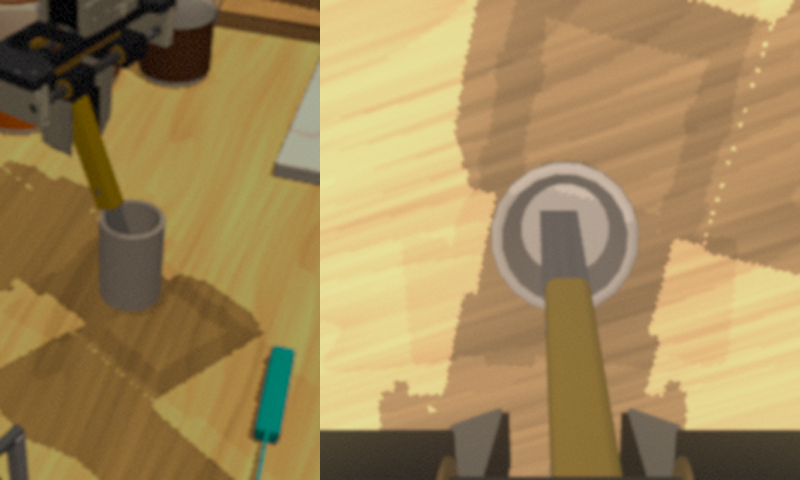

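The spatula has dropped to the floor of the crock, tip at (559,211) in the crop, and leans between the fingers. The crock is upright. I'll open a bit more and retreat straight up.

jog_arm:
  targets:
    - {"xyz": [0, 0, 0], "spin": 0}
    - {"xyz": [0, 0, 0], "spin": 0}
    - {"xyz": [0, 0, 0], "spin": 0}
    - {"xyz": [0, 0, 0], "spin": 0}
    - {"xyz": [0, 0, -0.1], "spin": 0}
    - {"xyz": [0, 0, -0.2], "spin": 0}
    - {"xyz": [0, 0, -0.4], "spin": 0}
    - {"xyz": [0, 0, -0.5], "spin": 0}
    - {"xyz": [0, 0, -0.4], "spin": 0}
    - {"xyz": [0, 0, 0], "spin": 0}
  gripper: 75

```text
time: 15.65
tool_pos: [572.9, -250.9, 271.6]
tcp_rot: [-3.14, 0.008, 2.84]
contact_force: [0.2, -0.4, -0.2]
grip_width: 68.7
finger_force: 0.0
```

Run:
```python
from h import *
import cv2
o=bot.get_obs();print(o['time'],o['tool_pos'],o['contact_force'],o['grip_width'])
w=bot.capture('wrist');s=bot.capture('side')
out=np.zeros((480,800,3),np.uint8)
out[:,:320]=cv2.resize(s[40:280,270:430],(320,480),interpolation=cv2.INTER_CUBIC)
out[:240,320:]=cv2.resize(w[0:320,:],(480,240),interpolation=cv2.INTER_AREA)
out[240:,320:]=cv2.resize(s[200:440,80:560],(480,240))
cv2.imwrite('pics/c7.png',out)
```

```text
15.65 [ 572.90992774 -250.85236915  271.63086268] [ 0.21855666 -0.4431605  -0.15652519] 68.66478689772332
```

View pics/c7.png

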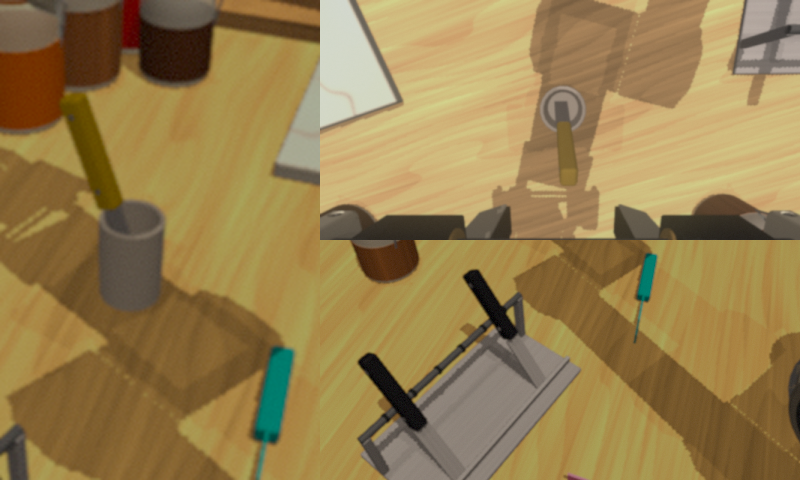

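The crock is upright with the spatula standing in it: handle end at side (307,90), handle–blade junction at the rim. The gripper is clear, and both black spatulas are on the rest. I'll compute the lean and hand in if it is fine.

Run:
```python
from h import *
W,S=cam('wrist'),cam('side')
f=lambda P:np.r_[proj(W,P)-(332,237),proj(S,P)-(307.5,90.5)]
s=least_squares(f,[560,-240,170]);lean=np.degrees(np.arccos((s.x[2]-8)/190))
print(s.x,s.fun.round(1),lean)
if lean<31.5: print(bot.close_job())
```

```text
[ 571.78210388 -243.40631964  179.53320965] [-0.3 -0.5 -1.3 -0.4] 25.470560790716
the job is handed in; nothing more can be done
None
```

The yellow spatula is standing blade down in the white crock, released and leaning about 25 degrees. The crock is upright, both black spatulas are still on the rest, and the job is handed in. Partway through, the crock tipped roughly 12 degrees before I backed off and it settled upright in the same place.

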